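# Snap the chisel case shut

## Robot

A 6-joint arm with a two-finger parallel gripper is mounted at the origin on the work surface. World frame = base frame: x ahead of the robot, y to its left, z up, the work surface at z = 0. Lengths are in m, angles in rad, forces in N, time in s.
With the tool pointing down it reaches from about 0.225 to 0.725 m from the base axis. Payload 3.1 kg.
Tool frame: the origin (TCP) lies midway between the tips of the shut fingers; the grasp point (between the pads) lies 19 mm behind it; z points along the fingers, y is the line along which they close (so a half turn about z gives the same grasp; the last joint's range is limited). The gripper opens to 85 mm and grips with 20 to 120 N. Pads are 22 mm wide; open, the fingers measure 114 mm over their backs; the gripper's body (76 mm by 85 mm) begins 54 mm behind the grasp point. The pads swing forward as they close: fully open they stand 13 mm farther back than shut.
Start: joints at [1.028, 0.048, 0.099, 1.622, 0, 1.443], TCP at [0.212, 0.48, 0.231] pointing down, gripper open.
Joint ranges: [-2.91, 2.91], [-0.99, 1.94], [-1.21, 1.42], [-2.12, 2.29], [-1.49, 1.47], [-3.14, 3.14]. Speed limits (rad/s): [2.79, 2.79, 3.14, 3.14, 3.14, 3.14].

## Interface

Orientations are given as [roll, pitch, yaw] about the fixed x, y, z axes, in that order (R = Rz(yaw) Ry(pitch) Rx(roll)).
In Python, from station import * gives the robot as it stands. The module is installed in compiled form; this text tells all that it offers.
- The arm moves only by the tool play_rows, never from a script. Its argument "steps" is a list that holds one entry, the list of rows, each a list of 6 numbers: the shift along the tool's x, y, z in units of 50 cm (1.0 is 50 cm), then the turn, a rotation vector about the tool's x, y, z in units of 180 degrees (1.0 is 180 degrees). A call has 1 to 20 rows; each row is the pose to reach, as a shift and turn from the pose commanded when the call began, along the tool's axes at that moment, turning the shorter way round; what a row does not reach only later rows make up. A row lasts 1/8 s, in which the tool goes at most 62.5 mm and 10.7 degrees, less where a joint would pass 70% of its speed; a pose out of reach is approached as far as the arm can. A call with a number of a shift or a turn outside -1 to 1 is refused whole. A call with a gripper value outside its range is refused whole. "jaw" is the gripper's target within -1 to 1 (shut at 1, half-way at 0, fully open at -1), set as the call begins (left out, the last holds). The fingers move at their own pace and stop on an object; "force" is the grip in N (left out, the last holds). Time passes only in rows, so rows that repeat a pose let the fingers close. It gives the time, the measured TCP pose, the force, the opening and the grip force at its end, in the units of the state.
- sense(): the state, without advancing time (a new reading comes with each control period).
- grab_frame(name): name is "scene" or "top" or "wrist"; returns a dict with "image" (400x640x3 uint8, red, green, blue), "mtx" (3x3 intrinsics, pixels), "D" ([k1, k2, p1, p2, k3] as OpenCV has them; the pictures are not rectified), "eye" and "attitude" of the camera in the world. Camera axes: x right, y up, looking along -z (the intrinsics and any distortion apply to the point x, -y, -z); pixel columns grow to the right and rows downward; lengths in m; the calibration is good to about 2 mm. A picture is of the moment at which its call begins. There is no depth.
- job_done(): hands the job in; it is judged then, once.
The state is a dict: "time": time; "joints": joint angles; "joint_vel": joint speeds; "joint_efforts": joint torques, N m; "ee_pos": TCP position; "tool_rot": TCP orientation; "wrist_force": force on the tool from outside, world axes, zero at the start; "wrist_torque": the same for the moment, N m; "opening": opening from 0.0 (shut) to 1.0 (fully open); "grasp_force": force on a finger pad.
Only numpy, scipy, OpenCV 4.12 (cv2) and the standard library are available. Lean on these libraries where they do the work, as an engineer would, in place of code of your own. Each camera call takes 0.05 s, during which the arm holds its last target. There are 200 camera calls.

## Task

Two wooden cases stand open on the carver's bench. Press the lid of the long one, the chisel case, down past its catch until it is fully shut and stays shut by itself. Leave the lid of the short case open as it stands, and leave the turned wooden finial standing where it is.

Things in the scene. Friction and masses are not known exactly. Their poses are not given: they have to be found in the camera images.
- long_lid (a joint): Hinge of the long chisel case's lid, rad: 0 = fully shut, grows as it opens upward; starts 0.45 to 0.85 open. The stiff hinge holds the lid at any angle. From about 0.16 down a sprung ball catch mid front wall resists; past about 0.09 it snaps the lid to 0 and keeps it there. Pressing over the catch near the free edge takes about 8 to 12 N.
- long_lid_edge (a point): Press point on the lid of the long wooden case (240 mm long, 130 deep, 67 high shut, fixed on a 4 to 80 mm block): on the lid's outer face, mid-length, 20 mm in from the free edge. Axes turn with the lid: x towards the hinge, y along the hinge, z out of the outer face. Hinge line: 110 mm along x and 12 mm against z from here, on the rim away from the robot. Shut, this point is 12 mm above it.
- short_lid_edge (a point): The like point on the lid of the short case, which must stay open: outer face, mid-length, 20 mm in from the free edge. Same wood, depth, height, sort of block, but only 120 mm long along the hinge; its lid stands 0.45 to 0.85 rad open on a stiff hinge. Axes and hinge offset as for the long case.
- finial: Turned pale-wood finial, loose, standing upright beyond the cases: 138 mm high, foot 64 mm across. Origin at the centre of its underside, z up.
There are look-alikes about, which are no part of the job. There is more than one size of the finial; the job needs the largest.

How it is judged:
By the outcome, as a careful person would: the job done as asked, in the order asked, and still so for the second after the job is handed in, with the robot touching nothing.
It also fails if it takes over 29 s, if anything falls off the work surface, if the arm or the gripper's body presses on something with over 40 N, if the wrist force passes 120 N, or if a joint passes its speed limit or range.

## Working session

There is one attempt and no reset: what is moved stays moved. The work goes in short steps, Python scripts to look and compute and a tool call to move; the robot and the scene stay as the last step left them, time stands still between calls to the robot, and variables do not carry over. Pictures are saved under pics/ and viewed, at most 10 in all, crops included, and the job is handed in when it is done.

Besides the shell and the picture viewer there is one more tool, called after "Emit:" as name([rows], argument=value, ...), one row to a line, values as JSON. play_rows: Moves the arm, as the interface text tells. Its arguments: {"type":"object","properties":{"steps":{"type":"array"},"jaw":{"type":"number"},"force":{"type":"number"}},"required":["steps"]}

```bash
mkdir -p pics
cat > h.py <<'E'
from station import *
import numpy as np, cv2, pickle
def snap(n,f):
    d=grab_frame(n); pickle.dump(d,open(f'pics/{f}.pkl','wb')); cv2.imwrite(f'pics/{f}.png',d['image'][:,:,::-1]); return d
def load(f): return pickle.load(open(f'pics/{f}.pkl','rb'))
def Rm(a):
    a=np.array(a,float)
    if a.shape==(3,3): return a
    from scipy.spatial.transform import Rotation as R
    return R.from_euler('xyz',a).as_matrix()
def ray(d,uv):
    p=cv2.undistortPoints(np.array([[uv]],float),np.array(d['mtx']),np.array(d['D'])).ravel()
    return np.array(d['eye']),Rm(d['attitude'])@np.array([p[0],-p[1],-1])
def onz(d,uv,z):
    e,r=ray(d,uv); return e+r*(z-e[2])/r[2]
def proj(d,P):
    c=Rm(d['attitude']).T@(np.array(P)-np.array(d['eye'])); c=c*[1,-1,-1]
    return cv2.projectPoints(c.reshape(1,3),np.zeros(3),np.zeros(3),np.array(d['mtx']),np.array(d['D']))[0].ravel()
def tri(*ps):
    A=0;b=0
    for d,uv in ps:
        e,r=ray(d,uv); r=r/np.linalg.norm(r); M=np.eye(3)-np.outer(r,r); A=A+M; b=b+M@e
    return np.linalg.solve(A,b)
E
python3 - <<'E'
from h import *
for n in ('scene','top'):
    d=snap(n,n); print(n,d['eye'],d['attitude'])
print(sense())
E
```

```text
scene [ 1.04378002 -0.09011669  0.67865328] [0.617577   0.0066094  1.37180293]
top [ 0.46785335 -0.01772942  0.87688717] [ 0.23264209 -0.00781549 -1.59084089]
{'time': 0.1, 'joints': array([1.02818349e+00, 4.86896250e-02, 9.77679073e-02, 1.62200018e+00,
       1.00488718e-05, 1.44301771e+00]), 'joint_vel': array([ 0.00098226, -0.00125061,  0.00335592, -0.00117263,  0.00126663,
        0.00111362]), 'joint_efforts': array([ 2.45851239e-03, -3.39850974e+01,  3.20935357e+01,  1.58708473e-02,
       -1.44356509e-04, -8.62979618e-06]), 'ee_pos': array([0.21130963, 0.48000126, 0.2302342 ]), 'tool_rot': array([-3.13948569e+00, -2.80830922e-04,  2.72675813e+00]), 'wrist_force': array([-0.26174784, -0.41270498, -0.86901046]), 'wrist_torque': array([0.05227507, 0.01954873, 0.00129382]), 'grasp_force': 0.0, 'opening': 1.0007242116805686}
```

View pics/scene.png

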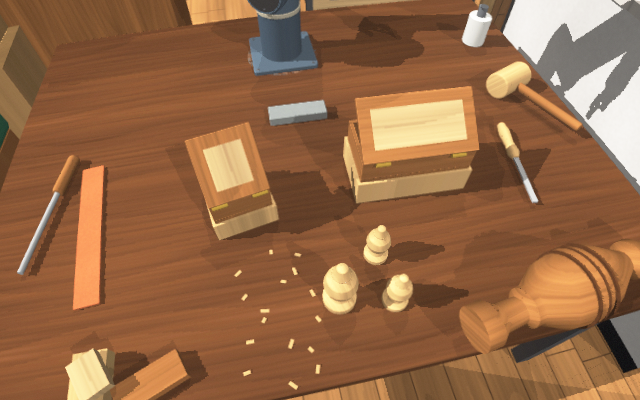

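View pics/top.png

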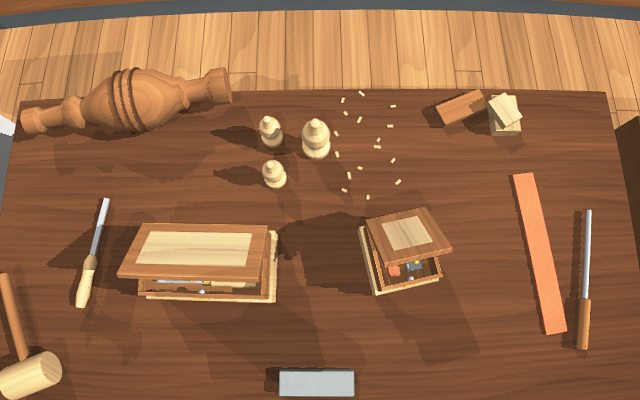

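The scene view shows the long case at (415,140), its lid hinged on the far side. The short case is at (230,180). The three finials are at (340,287) (the largest), (377,245) and (398,292). In the top view the long case is at (200,262), the short one at (408,245) and the large finial at (316,138). Only the short case could be mistaken for the long one, so I choose the long one at top (200,262). Next I'll check it in one close crop.

Run:
```python
from h import *
a=load('top')['image'][210:315,105:290,::-1]; b=load('scene')['image'][75:210,330:490,::-1]
a=cv2.resize(a,None,fx=2.6*1.6,fy=2.6*1.6,interpolation=cv2.INTER_CUBIC)[:, :]
cv2.imwrite('pics/ct.png',a); cv2.imwrite('pics/cs.png',cv2.resize(b,None,fx=4,fy=4,interpolation=cv2.INTER_CUBIC))
```

```text
(no output)
```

View pics/ct.png

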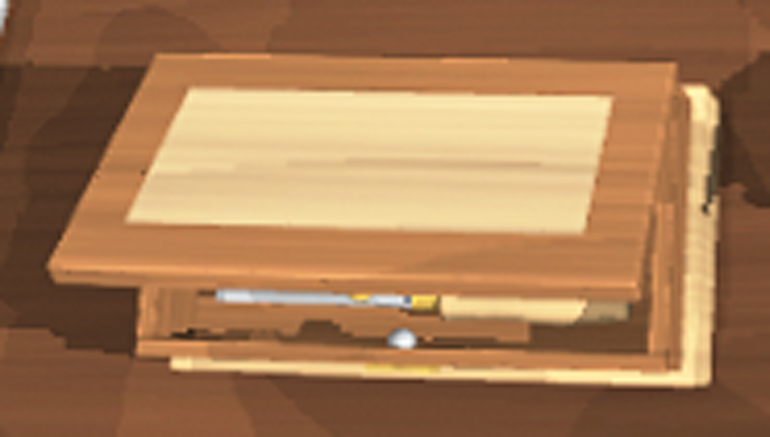

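View pics/cs.png

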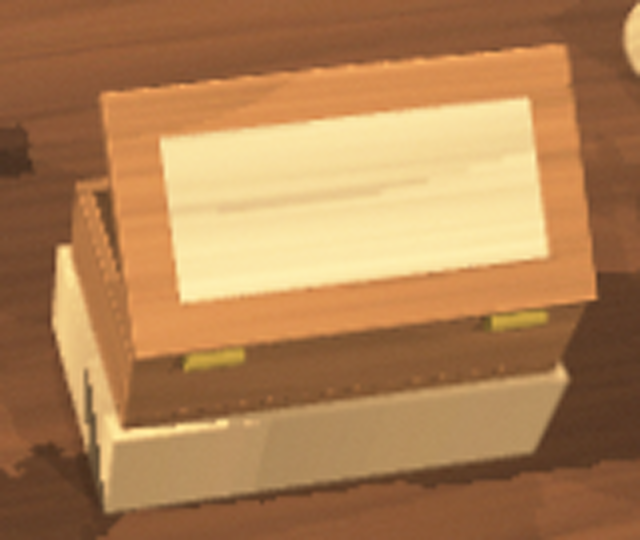

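The close crop confirms the long case, with two hinges on the far side and the ball catch mid front wall. I read the lid's outer corners off both crops and triangulate them.

```bash
cat >> h.py <<'E'
def lidinfo():
    t,s=load('top'),load('scene')
    T=lambda x,y:(105+x/4.16-.4,210+y/4.16-.4); S=lambda x,y:(330+x/4-.4,75+y/4-.4)
    P=dict(fr=((636,287),(102,93)),fl=((50,268),(568,45)),hr=((677,63),(135,357)),hl=((155,55),(596,300)))
    return {k:tri((t,T(*a)),(s,S(*b))) for k,(a,b) in P.items()}
E
python3 - <<'E'
from h import *
np.set_printoptions(precision=4,suppress=True)
t,s=load('top'),load('scene')
P=lidinfo()
for k,v in P.items(): print(k,v,proj(t,v),proj(s,v))
n=np.linalg.norm
print(n(P['fr']-P['fl']),n(P['hr']-P['hl']),n(P['fr']-P['hr']),n(P['fl']-P['hl']))
u=(P['hr']+P['hl']-P['fr']-P['fl'])/2; v=(P['fl']-P['fr']+P['hl']-P['hr'])
print('lid ang',np.arctan2(u[2],n(u[:2])),'hingeyaw',np.arctan2(*(-v[0],v[1])), 'mid free',(P['fr']+P['fl'])/2,'mid hinge',(P['hr']+P['hl'])/2)
E
```

```text
fr [0.4964 0.0881 0.2075] [257.3831 278.5726] [355.0132  97.8622]
fl [0.5053 0.3268 0.2075] [116.3062 273.9314] [471.3315  85.9278]
hr [0.5986 0.0831 0.1312] [267.2337 224.724 ] [363.2452 163.8628]
hl [0.606  0.3236 0.1284] [142.3973 222.994 ] [479.133  149.4779]
0.23894559296072865 0.2405970782066666 0.1276715249004846 0.128067610154544
lid ang -0.6529503597738275 hingeyaw -0.034043382526404604 mid free [0.5008 0.2075 0.2075] mid hinge [0.6023 0.2033 0.1298]
```

Lid sizes come out at 239–241 × 128 mm (given 240 × 130), open 0.653 rad, hinge yaw -0.034. This puts the hinge line at about (0.595, 0.2035, 0.120) and the shut press point at about (0.485, 0.207, 0.132), within the possible block heights. Next I work out the shift to a pose above the press point.

Run:
```python
from h import *
from scipy.spatial.transform import Rotation as R
np.set_printoptions(precision=4,suppress=True)
s=sense(); A=R.from_euler('xyz',s['tool_rot']); B=R.from_euler('xyz',[np.pi,0,np.pi-.034])
for p in ([.25,.45,.30],[.512,.207,.27]): print(A.inv().apply(np.array(p)-s['ee_pos'])/.5)
print((A.inv()*B).as_rotvec()/np.pi)
```

```text
[-0.095  -0.024  -0.1395]
[-0.7704 -0.2575 -0.0792]
[-0.0006 -0.0002 -0.1212]
```

Emit:
play_rows([
  [[-0.095,-0.024,-0.14,0,0,0],[-0.095,-0.024,-0.14,0,0,0],[-0.77,-0.257,-0.08,0,0,-0.121],[-0.77,-0.257,-0.08,0,0,-0.121],[-0.77,-0.257,-0.08,0,0,-0.121],[-0.77,-0.257,-0.08,0,0,-0.121],[-0.77,-0.257,-0.08,0,0,-0.121],[-0.77,-0.257,-0.08,0,0,-0.121],[-0.77,-0.257,-0.08,0,0,-0.121],[-0.77,-0.257,-0.08,0,0,-0.121],[-0.77,-0.257,-0.08,0,0,-0.121],[-0.77,-0.257,-0.08,0,0,-0.121],[-0.77,-0.257,-0.08,0,0,-0.121]],
], jaw=1)

```text
time: 1.72
ee_pos: [0.5117, 0.2085, 0.2717]
tool_rot: [3.141, 0.001, 3.108]
wrist_force: [-0.1, 0.4, 0.6]
opening: 0.0
grasp_force: 0.0
```

Emit:
play_rows([
  [[-0.028,0,0.05,0,0,0],[-0.028,0,0.11,0,0,0],[-0.028,0,0.13,0,0,0],[-0.028,0,0.14,0,0,0],[-0.028,0,0.15,0,0,0],[-0.021,0,0.158,0,0,0],[-0.014,0,0.167,0,0,0],[-0.006,0,0.176,0,0,0],[-0.001,0,0.185,0,0,0],[0.004,0,0.195,0,0,0],[0.009,0,0.205,0,0,0],[0.014,0,0.215,0,0,0],[0.018,0,0.225,0,0,0],[0.022,0,0.235,0,0,0],[0.022,0,0.235,0,0,0]],
])

```text
time: 3.6
ee_pos: [0.5008, 0.2079, 0.1529]
tool_rot: [-3.141, -0.001, 3.107]
wrist_force: [-0.0, -0.5, -0.2]
opening: -0.002
grasp_force: 0.0
```

Run:
```python
from h import *
snap('scene','s2'); d=load('s2')['image']; print(sense()['wrist_force'])
t=snap('top','t2')['image']
cv2.imwrite('pics/m2.png',np.vstack([cv2.resize(d[60:210,320:500],(540,450))[:290],cv2.resize(t[200:310,90:290],(540,297))])[:,:,::-1])
```

```text
[0.00323284 0.43485261 0.01332206]
```

View pics/m2.png

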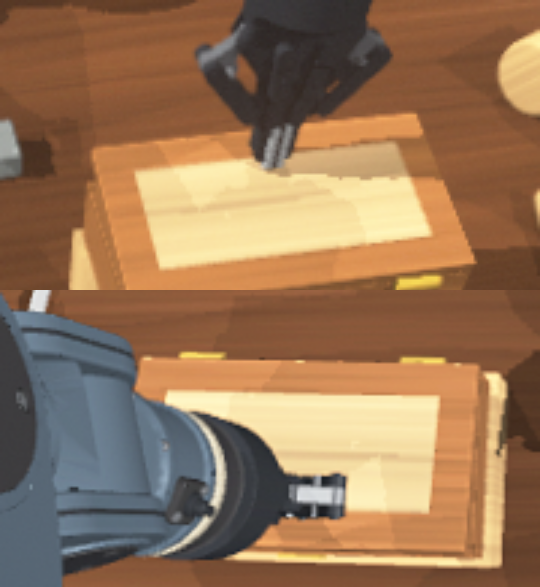

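The lid follows the fingers at mid-length, near the front of the inlay, and is now about 0.2 rad open. I press it past the catch.

Emit:
play_rows([
  [[0.006,0,0.006,0,0,0],[0.01,0,0.012,0,0,0],[0.012,0,0.018,0,0,0],[0.012,0,0.024,0,0,0],[0.012,0,0.03,0,0,0],[0.012,0,0.036,0,0,0],[0.012,0,0.04,0,0,0],[0.012,0,0.042,0,0,0],[0.012,0,0.042,0,0,0]],
])

```text
time: 4.82
ee_pos: [0.4949, 0.2083, 0.1325]
tool_rot: [-3.141, -0.001, 3.107]
wrist_force: [-0.5, 0.1, 0.3]
opening: 0.0
grasp_force: 0.2
```

Emit:
play_rows([
  [[0,0,0.004,0,0,0],[0,0,0.007,0,0,0],[0,0,0.007,0,0,0]],
])

```text
time: 5.2
ee_pos: [0.495, 0.2083, 0.1323]
tool_rot: [3.141, 0.001, 3.107]
wrist_force: [-5.5, -1.3, 12.4]
opening: -0.005
grasp_force: 6.1
```

The arm was stopped at z = 0.132 with 12 N, which is the shut height. I retreat upward and look again.

Emit:
play_rows([
  [[0,0,-0.05,0,0,0],[0,0,-0.17,0,0,0],[0,0,-0.3,0,0,0],[0.3,0,-0.3,0,0,0],[0.3,0,-0.3,0,0,0],[0.3,0,-0.3,0,0,0],[0.3,0,-0.3,0,0,0],[0.3,0,-0.3,0,0,0]],
])

```text
time: 6.2
ee_pos: [0.3461, 0.2136, 0.2791]
tool_rot: [3.142, 0.001, 3.107]
wrist_force: [0.6, 0.7, -0.1]
opening: -0.004
grasp_force: 0.0
```

Run:
```python
from h import *
np.set_printoptions(precision=4,suppress=True)
s=snap('scene','s3');t=snap('top','t3');d=s['image']
cv2.imwrite('pics/m3.png',np.vstack([cv2.resize(d[60:320,150:510],(540,390)),t['image'][80:310,60:600]])[:,:,::-1])
c,s_=np.cos(-.034),np.sin(-.034)
H=np.array([.595,.2035,.1203])
for a,b in ((130,120),(130,-120),(0,120),(0,-120)):
    P=H+[(-a*c-b*s_)/1e3,(-a*s_+b*c)/1e3,.012]; u=proj(s,P);v=proj(t,P)
    print(P,(u-[150,60])*1.5,v-[60,80]+[0,390])
```

```text
[0.4692 0.3278 0.1323] [456.1859  64.959 ] [ 74.1965 606.0798]
[0.461  0.088  0.1323] [297.429   82.7951] [203.7845 610.1459]
[0.5991 0.3234 0.1323] [492.3023 128.5143] [ 81.3197 536.2301]
[0.5909 0.0836 0.1323] [318.6932 150.7453] [206.8649 538.7179]
```

View pics/m3.png

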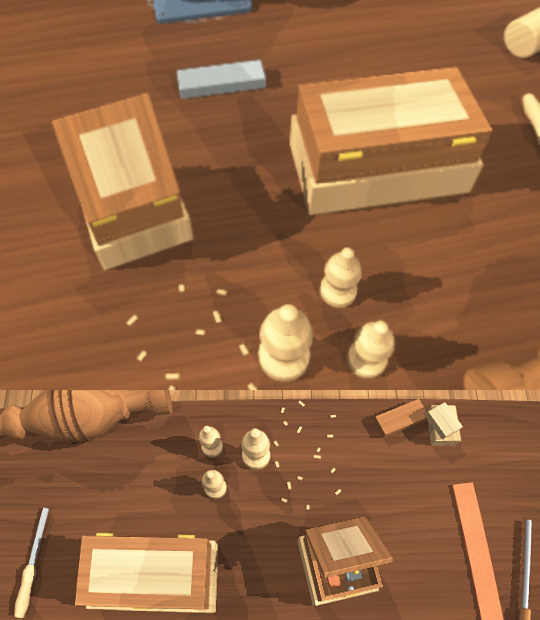

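The picture shows the long lid flat and shut: its corners at (460,69), (299,88) and (490,128) lie within 2–3 image pixels of the shut prediction. The short lid is still open and the finials are standing where they were.

```bash
python3 -c "
from station import *
print(job_done())"
```

```text
the job is handed in; nothing more can be done
None
```

The long chisel case's lid is pressed past its catch and stays shut by itself, the short case's lid is still open and the finial still stands where it was; I handed the job in at about 6.3 s, and the hand-in returned no verdict.

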